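# Tip the stock bins back onto their bases

## Robot

A 6-joint arm with a two-finger parallel gripper is mounted at the origin on the work surface. World frame = base frame: x ahead of the robot, y to its left, z up, the work surface at z = 0. Lengths are in m, angles in degrees, forces in N, time in s.
With the tool pointing down it reaches from about 0.35 to 0.875 m from the base axis. Payload 4.2 kg.
Tool frame: the origin (TCP) lies midway between the tips of the shut fingers; the grasp point (between the pads) lies 19 mm behind it (r.pinch_z is the distance from the TCP to the grasp point, in m); z points along the fingers, y is the line along which they close (so a half turn about z gives the same grasp; the last joint's range is limited). The gripper opens to 87 mm and grips with 3 to 60 N. Pads are 19 mm wide; open, the fingers measure 117 mm over their backs; the gripper's body (75 mm by 190 mm) begins 51 mm behind the grasp point.
Start: joints at [88.155, 22.042, 0.453, 0, -68.411, -14.817], TCP at [0.179, 0.599, 0.223] pointing down, gripper open.
Joint ranges: [-179.83, 179.83], [-69.29, 118.12], [-61.27, 80.66], [-181.25, 117.63], [-171.15, -9.14], [-177.46, 177.46]. Speed limits (degrees/s): [159.86, 159.86, 180, 180, 180, 180].

## Interface

Orientations are given as a 3x3 rotation matrix whose columns are the frame's x, y, z axes.
In Python, from station import r, imaging, models gives the robot as it stands. The module is installed in compiled form; this text tells all that it offers.
- The arm moves only by the tool apply_moves, never from a script. Its argument "moves" is a list of rows, each a list of 2 entries, a list of its own where there are three numbers: the shift along the tool's x, y, z in m, then the turn about the tool's z in degrees. A call has 1 to 5 rows; each row shifts and turns the commanded pose from where the row before left it, along the tool's axes as they then stand; what a row does not reach is not made up. A row lasts 1/12 s, in which the tool goes at most 41.7 mm and 7.16 degrees, less where a joint would pass 70% of its speed; a pose out of reach is approached as far as the arm can. A call is refused whole if a number of a shift passes 0.0417 or a number of a turn 7.16, either way. A call with a gripper value outside its range is refused whole. "hand" is the finger opening in m, from 0 to 0.087, set as the call begins (left out, the last holds). The fingers move at their own pace and stop on an object; the grip force is fixed at half the most. Time passes only in rows, so rows that do not move let the fingers close. It gives the time, the measured TCP pose, the force, the opening and the grip force at its end, in the units of the state.
- r.sense(): the state, without advancing time (a new reading comes with each control period).
- imaging.capture(name): name is "side" or "top" or "wrist"; returns a dict with "frame" (384x512x3 uint8, blue, green, red), "intrinsics" (3x3 intrinsics, pixels), "eye" and "orientation" of the camera in the world. Camera axes: x right, y down, z forward; pixel columns grow to the right and rows downward; lengths in m; the calibration is good to about 2 mm. A picture is of the moment at which its call begins. There is no depth.
- r.finish_job(): hands the job in; it is judged then, once.
Trained networks look in a picture, given as the dict that the camera call returned (one of the last four; its "shot" number tells which), for a name from the list of things; names that differ only in an ending like _2 or _b are one class to them, and where a whole thing is asked for, a point or a joint stands for the part that bears it (a point fixed in the world has none). Each returns a list of dicts, best first, with "confidence" (0 to 1); they miss things now and then, are a little off and sometimes report something else, mostly with a low value. They report only what shows in the picture. A call takes as long as a camera call. They do not tell look-alikes from the thing itself.
- models.cut_out(picture, target): "region" (384x512 bool, what is visible of it) and "extent" ([left, top, width, height] as shares, 0 to 1, of the picture: columns of its width, rows of its height, round what is visible of it).
- models.place_of(picture, target): "at" ([column, row] as shares, 0 to 1, of the picture: columns of its width, rows of its height: a listed point, or the origin of a listed thing).
The state is a dict: "time_s": time; "joints": joint angles; "joint_velocities": joint speeds; "effort": joint torques, N m; "tcp_pos": TCP position; "ee_rot": TCP orientation; "wrist_force": force on the tool from outside, world axes, zero at the start; "moment": the same for the moment, N m; "gripper_width": opening from 0.0 (shut) to 1.0 (fully open); "gripper_force": force on a finger pad.
Only numpy, scipy, OpenCV 4.12 (cv2) and the standard library are available. Lean on these libraries where they do the work, as an engineer would, in place of code of your own. Each camera call takes 0.05 s, during which the arm holds its last target. There are 200 camera calls.

## Task

Two of the three empty stock bins on the bench have been left tipped up, one standing on its back end and one lying on its side. Push each of these two over with the fingertips so that it sits on its base with its mouth facing up, turning it over about its own lower edge where it stands: do not pinch or lift it, knock it over the wrong way or shove it along the bench. Leave the bin that already sits properly, and everything else on the bench, where it is.

Things in the scene. Friction and masses are not known exactly. Their poses are not given: they have to be found in the camera images.
- bin_on_end: Dark open stock bin standing on its back wall: 160 tall, footprint 75 (x) x 100 (y), empty, about 0.16 kg. Origin: centre of the footprint, on the bench. x level, out of the open mouth (towards the robot within 0.45 rad), z up. Its base is the upright face at x -37.5, the mouth is at x +37.5. Tips over the lower base edge once leant about 25 degrees; done, its x axis points up.
- end_rim (a point): On bin_on_end, the place to push towards the bin's -x: middle of the rim of the front wall. That wall is now the 4 thick level top (z 156 to 160 of the bin) and reaches from the base only to x +2.5; this point is at x +2.5, y 0, z 158.
- end_heel (a point): On bin_on_end: middle of the lower edge of its base (x -37.5, y 0, z 0 of that bin), resting on the bench; the edge it turns about.
- bin_on_side: Same bin lying on a long side: 100 tall, footprint 75 (x) x 160 (y), about 0.16 kg. Origin: centre of the footprint, on the bench. x level, out of the open mouth (towards the robot within 0.45 rad), y from back end to front end, z up. Its base is the upright face at x -37.5, the mouth is at x +37.5. Tips over the lower base edge once leant about 32 degrees; done, its x axis points up.
- side_rim (a point): On bin_on_side, the place to push towards the bin's -x: on the rim of the upper long side (4 thick, level, z 96 to 100 of the bin), at x +37.5, y -15, z 98. The rim is straight for y -80 to +30, then slopes back towards the base.
- side_heel (a point): On bin_on_side: middle of the lower edge of its base (x -37.5, y 0, z 0 of that bin), resting on the bench; the edge it turns about.
- bin_upright: Same bin sitting properly on its base in the middle, to be left alone: 160 long (x) x 100 wide x 75 high, walls 4; back wall 75 high, front wall 40 high with a white label on its outside, long sides 75 high for the rear 110 and then sloping down to the front. Origin: centre of its underside; label end towards the robot (-x), z up.
- coupling: Bystander: upright brass pipe coupling, 34 diameter, 42 high. Origin: centre of its underside.
- jar: Bystander: jar with a steel cap, 48 diameter, 75 high. Origin: centre of its underside.
- driver: Bystander: screwdriver lying flat, about 200 long, along its x axis. Origin: under it.
- tee: Bystander: copper pipe tee lying flat, 70 long along its x axis, 34 across, 31 high. Origin: centre of its underside.
- spanner: Bystander: spanner lying flat along its x axis, about 180 long. Origin: under it.
- carton: Bystander: small cardboard carton, 80 x 110 x 55 high. Origin: centre of its underside.
Mind the look-alikes: they are no part of the job. Leave any blue or purple look-alike of the bin_on_end alone.

How it is judged:
By the outcome, as a careful person would: the job done as asked, in the order asked, and still so for the second after the job is handed in, with the robot touching nothing.
It also fails if it takes over 40 s, if anything falls off the work surface, if the arm or the gripper's body presses on something with over 40 N, if the wrist force passes 120 N, or if a joint passes its speed limit or range.

## Working session

There is one attempt and no reset: what is moved stays moved. The work goes in short steps, Python scripts to look and compute and a tool call to move; the robot and the scene stay as the last step left them, time stands still between calls to the robot, and variables do not carry over. Pictures are saved under pics/ and viewed, at most 10 in all, crops included, and the job is handed in when it is done.

Besides the shell and the picture viewer there is one more tool, called after "Call:" by a JSON object that holds its "api" and its "payload", one argument or row to a line. apply_moves: Moves the arm, as the interface text tells. Its arguments: {"type":"object","properties":{"moves":{"type":"array"},"hand":{"type":"number"}},"required":["moves"]}

```bash
mkdir -p pics; cat > h.py <<'E'
import numpy as np, cv2
from station import r, imaging, models
def ray(p,at):
    H,W=p["frame"].shape[:2]; K=np.array(p["intrinsics"]); 
    d=np.array(p["orientation"])@np.linalg.inv(K)@np.array([at[0]*W,at[1]*H,1.])
    return np.array(p["eye"]),d
def onz(p,at,z):
    e,d=ray(p,at); return e+d*(z-e[2])/d[2]
def proj(p,X):
    c=np.array(p["orientation"]).T@(np.array(X)-np.array(p["eye"])); u=np.array(p["intrinsics"])@c; return u[:2]/u[2]
E
cat > a.py <<'E'
from h import *
np.set_printoptions(precision=3,suppress=True)
ims=[]
Z=dict(bin_on_end=0,bin_on_side=0,bin_upright=0,end_rim=.158,end_heel=0,side_rim=.098,side_heel=0,coupling=0,jar=0,driver=0,tee=0,spanner=0,carton=0)
for c in ("top","side"):
    p=imaging.capture(c); ims.append(p["frame"]); cv2.imwrite(f"pics/{c}1.png",p["frame"]); print(c,np.array(p["eye"]),np.array(p["orientation"])[:,2])
    for n in Z:
        for q in models.place_of(p,n)[:3]:
            print(n,round(q["confidence"],2),np.array(q["at"])*[512,384],onz(p,q["at"],Z[n]))
E
python3 a.py
```

```text
top [0.152 0.013 1.751] [ 0.221 -0.004 -0.975]
bin_on_end 0.89 [316.211 216.499] [ 0.437 -0.21   0.   ]
bin_on_end 0.88 [333.875 251.904] [ 0.299 -0.269  0.   ]
bin_on_end 0.61 [323.994 180.288] [ 0.58 -0.25  0.  ]
bin_on_side 0.83 [203.315 196.915] [0.531 0.225 0.   ]
bin_on_side 0.21 [374.118 237.312] [ 0.348 -0.426  0.   ]
bin_upright 0.72 [260.71  149.683] [ 0.715 -0.006  0.   ]
bin_upright 0.58 [259.891 224.486] [0.414 0.008 0.   ]
bin_upright 0.31 [146.995 250.79 ] [0.329 0.441 0.   ]
end_rim 0.89 [317.594 208.205] [ 0.441 -0.197  0.158]
end_rim 0.71 [326.912 170.112] [ 0.578 -0.239  0.158]
end_rim 0.57 [340.122 248.486] [ 0.296 -0.266  0.158]
end_heel 0.86 [317.082 203.597] [ 0.487 -0.217  0.   ]
end_heel 0.67 [339.814 245.184] [ 0.323 -0.293  0.   ]
end_heel 0.57 [323.891 169.382] [ 0.624 -0.253  0.   ]
side_rim 0.95 [193.382 203.405] [0.486 0.25  0.098]
side_heel 0.6 [204.493 186.01 ] [0.574 0.22  0.   ]
coupling 0.63 [261.786 178.714] [ 0.595 -0.006  0.   ]
jar 0.56 [263.014 146.189] [ 0.729 -0.016  0.   ]
driver 0.49 [147.098 249.408] [0.334 0.441 0.   ]
tee 0.46 [373.811 
[... 697 characters left out ...]
[199.885 177.101] [0.477 0.237 0.098]
side_heel 0.76 [220.877 190.694] [0.562 0.22  0.   ]
side_heel 0.63 [314.214 215.194] [ 0.726 -0.134  0.   ]
coupling 0.69 [266.496 215.309] [ 0.592 -0.014  0.   ]
coupling 0.51 [144.282 193.613] [0.321 0.41  0.   ]
coupling 0.45 [212.122 196.301] [0.512 0.215 0.   ]
jar 0.52 [288.307 200.602] [ 0.718 -0.007  0.   ]
jar 0.29 [184.218 158.208] [0.593 0.516 0.   ]
driver 0.53 [146.176 192.115] [0.332 0.413 0.   ]
tee 0.69 [311.603 323.789] [ 0.351 -0.456  0.   ]
tee 0.44 [312.525 215.693] [ 0.719 -0.132  0.   ]
tee 0.2 [211.712 196.992] [0.508 0.212 0.   ]
spanner 0.78 [366.797 293.99 ] [ 0.561 -0.496  0.   ]
carton 0.77 [183.91 160.09] [0.583 0.505 0.   ]
```

```bash
python3 -c "
import cv2
a=cv2.imread('pics/top1.png')[120:290,100:420];cv2.imwrite('pics/t2.png',cv2.resize(a,(800,425),interpolation=2))
a=cv2.imread('pics/side1.png')[130:350,120:420];cv2.imwrite('pics/s2.png',cv2.resize(a,(800,587),interpolation=2))"
```

```text
(no output)
```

View pics/t2.png

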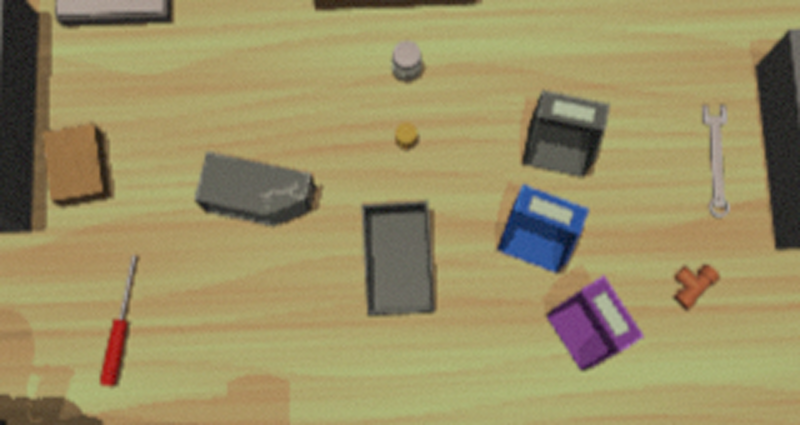

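View pics/s2.png

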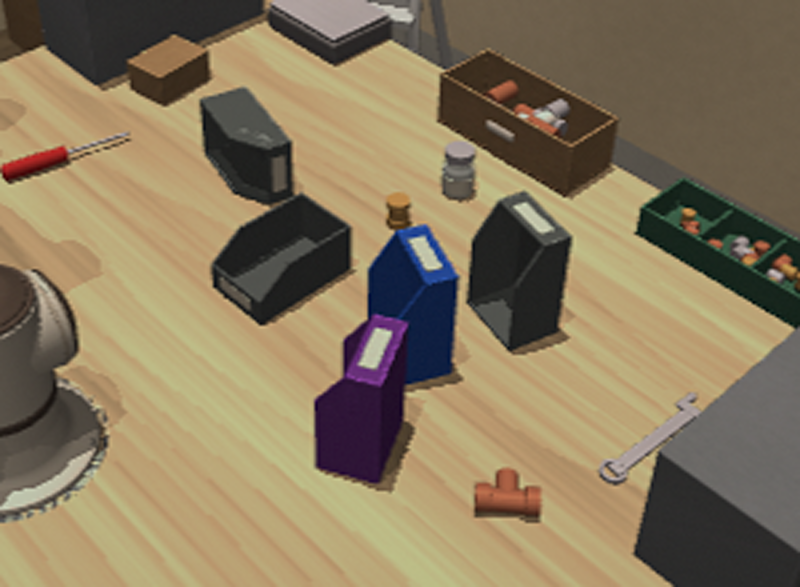

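Three bins stand on end. In the top crop they are dark (565,130), blue (542,230) and purple (595,320). The dark one fits the description; its full-picture pixel is about (326,172). Both crops, enlarged, confirm this. The side bin is at crop (255,190) and the upright one at (400,258). Next I fit the silhouettes for exact poses.

```bash
cat > fit.py <<'E'
from h import *
from scipy.optimize import minimize
np.set_printoptions(precision=4,suppress=True)
E=[(-.0375,0),(.0375,0),(.0375,.110),(.0025,.160),(-.0375,.160)]
V=dict(bin_on_end=np.array([(x,y,z) for x,z in E for y in(-.05,.05)]),
       bin_on_side=np.array([(x,y-.08,z) for x,y in E for z in(0,.1)]))
G=dict(bin_on_end=(.585,-.243),bin_on_side=(.53,.224))
R=lambda a:np.array([[np.cos(a),-np.sin(a),0],[np.sin(a),np.cos(a),0],[0,0,1]])
def hull(p,n,q):
    X=V[n]@R(q[2]).T+[q[0],q[1],0]
    return cv2.convexHull(np.float32([proj(p,x) for x in X]))
def rend(p,n,q):
    m=np.zeros((384*4,512*4),np.uint8); cv2.fillConvexPoly(m,np.int32(np.round((hull(p,n,q)+.5)*4*16)),255,shift=4)
    return cv2.resize(m,(512,384),interpolation=cv2.INTER_AREA)/255.
if __name__=="__main__":
    P=[imaging.capture(c) for c in("top","side")]
    for n in V:
        M=[]
        for p in P:
            g=rend(p,n,(*G[n],np.pi))
            c=max(models.cut_out(p,n),key=lambda c:(g*c["region"]).sum()/(g+c["region"]).sum()); M.append(c["region"]); print(n,c["confidence"],c["region"].sum(),g.sum())
        for use in ((0,1),(0,),(1,)):
            f=lambda q:sum(np.abs(rend(P[i],n,q)-M[i]).sum() for i in use)
            b=min((minimize(f,(*G[n],np.pi+a),method="Nelder-Mead",options=dict(initial_simplex=[(G[n][0]+dx,G[n][1]+dy,np.pi+a+da) for dx,dy,da in((0,0,0),(.02,0,0),(0,.02,0),(0,0,.15))])) for a in(-.3,0,.3)),key=lambda o:o.fun)
            print(use,b.x,np.degrees(b.x[2])-180,b.fun)
            if len(use)==2:
                for p,name in zip(P,("t","s")):
                    cv2.imwrite(f"pics/{n}_{name}.png",cv2.polylines(p["frame"].copy(),[np.int32(np.round(hull(p,n,b.x)))],True,(0,0,255)))
E
python3 fit.py
```

```text
bin_on_end 0.9 866 928.478431372549
bin_on_end 0.63 1668 1782.7960784313723
(0, 1) [ 0.5876 -0.245   2.8596] -16.156523754945056 134.56470588235294
(0,) [ 0.5875 -0.2462  2.8776] -15.124210204183612 67.01960784313725
(1,) [ 0.5875 -0.2446  2.8686] -15.638670651039803 59.48627450980392
bin_on_side 0.72 1040 1079.721568627451
bin_on_side 0.89 1121 1255.286274509804
(0, 1) [0.5195 0.2223 2.8956] -14.091746119205396 78.67058823529412
(0,) [0.5193 0.2227 2.8922] -14.287095402125203 35.74509803921569
(1,) [0.5196 0.222  2.8969] -14.022311630613842 41.11764705882353
```

```bash
python3 -c "
from h import *
np.set_printoptions(precision=4,suppress=True)
s=r.sense();print(s['time_s'],s['tcp_pos'],np.array(s['ee_rot']),s['wrist_force'],s['gripper_width'])
a=[cv2.imread(f'pics/bin_on_{n}_{c}.png') for n,c in(('end','t'),('end','s'),('side','t'),('side','s'))]
C=[(326,175),(318,230),(203,195),(213,190)]
t=[cv2.resize(i[y-38:y+38,x-50:x+50],(400,300)) for i,(x,y) in zip(a,C)]
cv2.imwrite('pics/f.png',np.vstack([np.hstack(t[:2]),np.hstack(t[2:])]))
"
```

```text
1.7 [0.1792 0.5987 0.2226] [[ 0.958  -0.2867 -0.    ]
 [-0.2867 -0.958  -0.    ]
 [-0.      0.     -1.    ]] [-1.2455 -0.1653  0.2718] 0.9994380499616288
```

View pics/f.png

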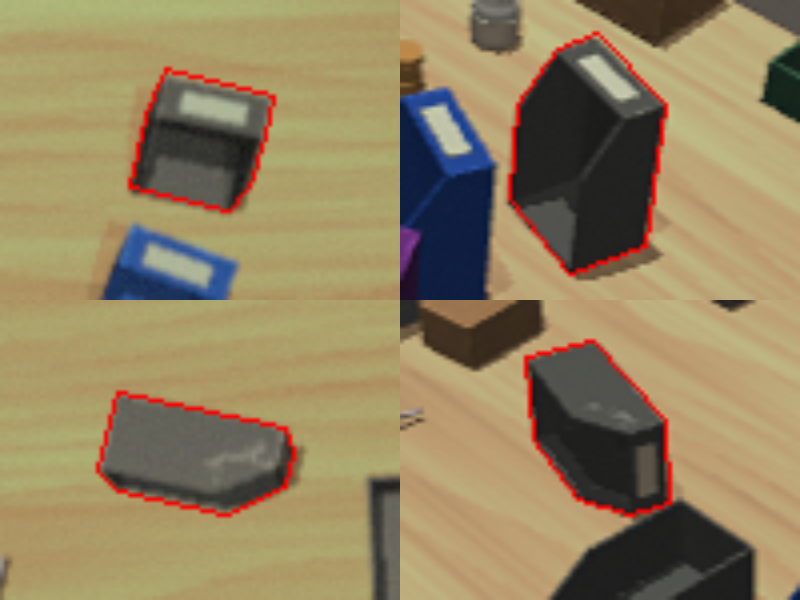

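The fits overlay well. The tool's x axis is already nearly along both push directions, so I'll do the side bin first. I approach above and in front of its rim with the fingers 30 mm apart.

Call:
{"api": "apply_moves", "payload": {
  "hand": 0.03,
  "moves": [
    [[0,0,0],-2.6],
    [[0.0287,0.0223,0],0],
    [[0.0287,0.0223,0],0],
    [[0.0287,0.0223,0],0],
    [[0.0287,0.0223,0],0]
  ]
}}

```text
time_s: 2.12
tcp_pos: [0.2694, 0.4831, 0.2226]
ee_rot: [[0.97, -0.242, 0.0], [-0.242, -0.97, 0.0], [0.0, -0.0, -1.0]]
wrist_force: [1.4, 0.2, 1.2]
gripper_width: 0.708
gripper_force: 0.0
```

Call:
{"api": "apply_moves", "payload": {
  "moves": [
    [[0.0287,0.0223,0],0],
    [[0.0287,0.0223,0],0],
    [[0.0287,0.0223,0],0],
    [[0.0287,0.0223,0],0]
  ]
}}

```text
time_s: 2.45
tcp_pos: [0.3593, 0.3684, 0.2229]
ee_rot: [[0.97, -0.243, 0.0], [-0.243, -0.97, 0.001], [0.0, -0.001, -1.0]]
wrist_force: [0.6, 0.3, -0.0]
gripper_width: 0.407
gripper_force: 0.0
```

Call:
{"api": "apply_moves", "payload": {
  "moves": [
    [[0.0287,0.0223,0],0],
    [[0.0287,0.0223,0],0],
    [[0.0287,0.0223,0],0],
    [[0.0287,0.0223,0],0],
    [[0,0,0],0]
  ]
}}

```text
time_s: 2.87
tcp_pos: [0.4506, 0.2515, 0.2227]
ee_rot: [[0.969, -0.249, 0.0], [-0.249, -0.969, -0.001], [0.001, 0.001, -1.0]]
wrist_force: [-0.6, 0.4, 0.7]
gripper_width: 0.343
gripper_force: 0.0
```

Call:
{"api": "apply_moves", "payload": {
  "moves": [
    [[0,-0.0035,0.036],0],
    [[0,0,0.036],0],
    [[0,0,0.036],0],
    [[0,0,0.03],0],
    [[0,0,0],0]
  ]
}}

```text
time_s: 3.28
tcp_pos: [0.4455, 0.2558, 0.079]
ee_rot: [[0.97, -0.244, -0.01], [-0.245, -0.97, -0.008], [-0.007, 0.011, -1.0]]
wrist_force: [-1.2, -1.0, -0.3]
gripper_width: 0.347
gripper_force: 0.0
```

Call:
{"api": "apply_moves", "payload": {
  "moves": [
    [[0.006,0,0],0],
    [[0.006,0,0],0],
    [[0.004,0,0],0],
    [[0,0,0],0]
  ]
}}

```text
time_s: 3.62
tcp_pos: [0.4668, 0.256, 0.0868]
ee_rot: [[0.97, -0.243, 0.004], [-0.243, -0.97, 0.003], [0.003, -0.004, -1.0]]
wrist_force: [0.4, -0.2, -0.1]
gripper_width: 0.344
gripper_force: 0.0
```

```bash
cat > v.py <<'E'
import sys
from h import *
n,c,x,y=sys.argv[1],sys.argv[2],int(sys.argv[3]),int(sys.argv[4])
i=imaging.capture(c)["frame"]; cv2.imwrite(f"pics/{n}.png",cv2.resize(i[y-45:y+45,x-60:x+60],(800,600),interpolation=2))
s=r.sense();print(s['tcp_pos'],s['wrist_force'])
E
python3 v.py p1 side 205 180
```

```text
[0.46599909 0.25568411 0.08634412] [-0.83655746 -0.1645605   0.42738581]
```

View pics/p1.png

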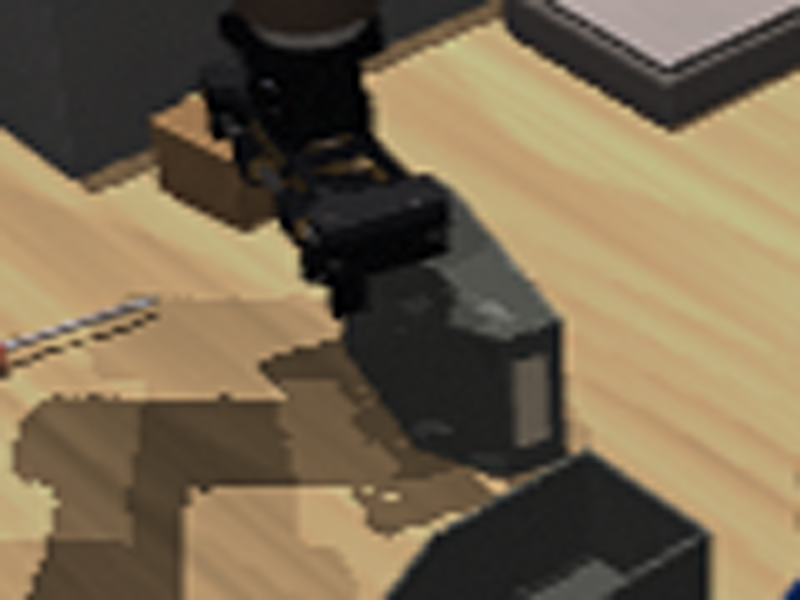

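The fingertips (345,290 in the crop) are about 12 mm short of the rim. I'll advance, then follow the rim's arc.

Call:
{"api": "apply_moves", "payload": {
  "moves": [
    [[0.004,0,0],0],
    [[0.004,0,0],0],
    [[0.004,0,0],0]
  ]
}}

```text
time_s: 3.92
tcp_pos: [0.4767, 0.2521, 0.0851]
ee_rot: [[0.97, -0.243, 0.001], [-0.243, -0.97, 0.001], [0.001, -0.001, -1.0]]
wrist_force: [-0.1, 0.1, -0.6]
gripper_width: 0.341
gripper_force: 0.0
```

Call:
{"api": "apply_moves", "payload": {
  "moves": [
    [[0.0046,0,-0.0029],0],
    [[0.0046,0,-0.0029],0],
    [[0.0046,0,-0.0027],0],
    [[0.0046,0,-0.0027],0]
  ]
}}

```text
time_s: 4.25
tcp_pos: [0.4946, 0.2475, 0.0961]
ee_rot: [[0.97, -0.243, 0.0], [-0.243, -0.97, -0.0], [0.0, 0.0, -1.0]]
wrist_force: [-1.3, -0.3, -0.2]
gripper_width: 0.342
gripper_force: 0.1
```

```bash
python3 v.py p2 side 205 180
```

```text
[0.49575183 0.24775607 0.09667781] [1.43288028 0.88590777 0.60834196]
```

View pics/p2.png

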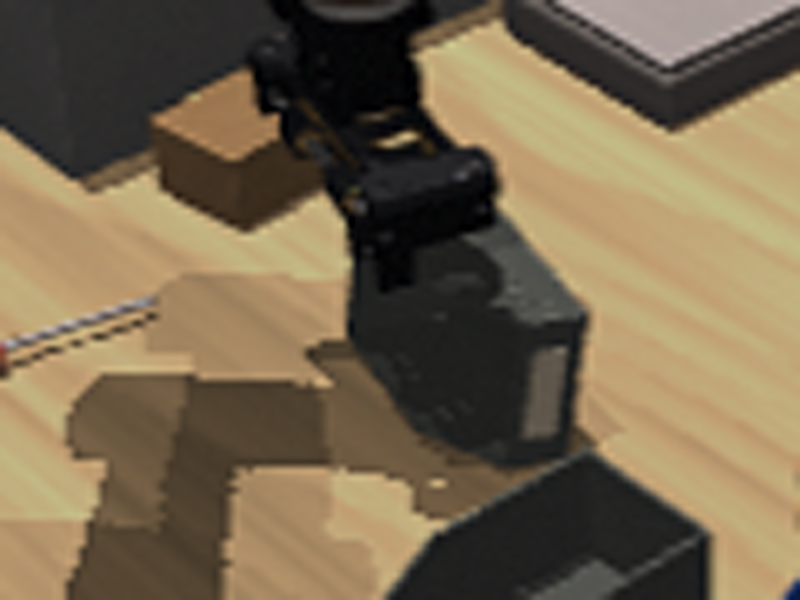

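The bin is leaning (the label at (548,395) is tilted) with its heel staying in place. Continuing the arc.

Call:
{"api": "apply_moves", "payload": {
  "moves": [
    [[0.0049,0,-0.0022],0],
    [[0.0049,0,-0.0022],0],
    [[0.005,0,-0.0018],0],
    [[0.005,0,-0.0018],0]
  ]
}}

```text
time_s: 4.63
tcp_pos: [0.5139, 0.2427, 0.104]
ee_rot: [[0.97, -0.243, 0.0], [-0.243, -0.97, 0.0], [0.0, -0.0, -1.0]]
wrist_force: [0.1, 0.0, 0.3]
gripper_width: 0.344
gripper_force: 0.1
```

Call:
{"api": "apply_moves", "payload": {
  "moves": [
    [[0.0052,0,-0.0013],0],
    [[0.0052,0,-0.0013],0],
    [[0.0052,0,-0.001],0],
    [[0.0052,0,-0.001],0]
  ]
}}

```text
time_s: 4.97
tcp_pos: [0.534, 0.2376, 0.1084]
ee_rot: [[0.97, -0.243, -0.0], [-0.243, -0.97, -0.0], [-0.0, 0.0, -1.0]]
wrist_force: [-1.4, 0.5, -0.2]
gripper_width: 0.343
gripper_force: 0.0
```

Call:
{"api": "apply_moves", "payload": {
  "moves": [
    [[0.0035,0,-0.0005],0],
    [[0.0035,0,-0.0005],0],
    [[0.0035,0,0],0],
    [[0,0,0],0]
  ]
}}

```text
time_s: 5.3
tcp_pos: [0.5442, 0.2351, 0.1093]
ee_rot: [[0.97, -0.243, 0.0], [-0.243, -0.97, -0.0], [0.0, -0.0, -1.0]]
wrist_force: [-0.6, -0.6, 0.5]
gripper_width: 0.347
gripper_force: 0.0
```

```bash
python3 v.py p3 side 210 180
```

```text
[0.54381127 0.23505289 0.10916287] [-0.40934657  0.35841112  0.07319832]
```

View pics/p3.png

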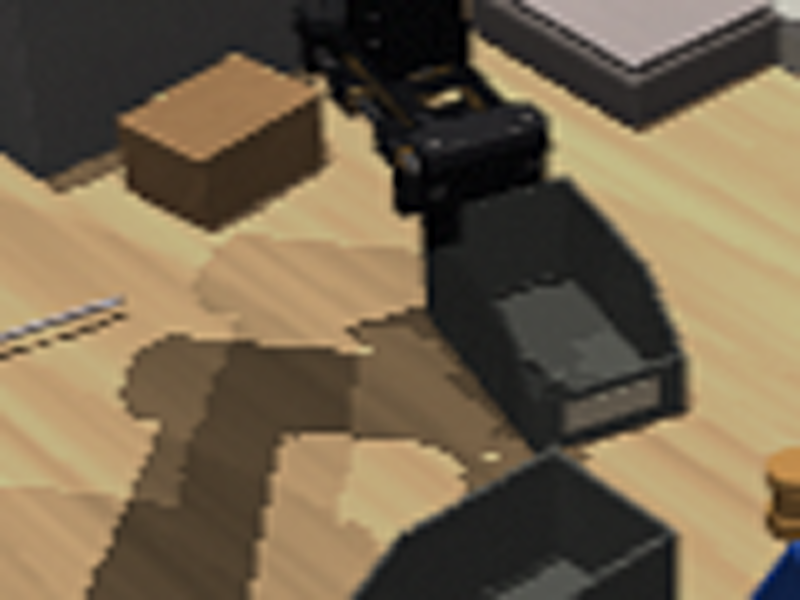

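The side bin now sits on its base at (560,320), mouth up. I'll retreat upwards and cross to the end bin.

Call:
{"api": "apply_moves", "payload": {
  "moves": [
    [[-0.005,0,-0.03],0],
    [[0,0,-0.034],0],
    [[0,0,-0.034],0],
    [[0,0,-0.034],0],
    [[0,0,0],1.6]
  ]
}}

```text
time_s: 5.77
tcp_pos: [0.5421, 0.2381, 0.2499]
ee_rot: [[0.963, -0.269, 0.013], [-0.269, -0.963, 0.007], [0.011, -0.01, -1.0]]
wrist_force: [1.4, 0.6, 1.5]
gripper_width: 0.342
gripper_force: 0.0
```

Call:
{"api": "apply_moves", "payload": {
  "moves": [
    [[0.009,0.038,0],0],
    [[0.009,0.038,0],0],
    [[0.009,0.038,0],0],
    [[0.009,0.038,0],0],
    [[0.009,0.038,0],0]
  ]
}}

```text
time_s: 6.18
tcp_pos: [0.5301, 0.0398, 0.2415]
ee_rot: [[0.963, -0.269, 0.0], [-0.269, -0.963, 0.0], [0.0, -0.0, -1.0]]
wrist_force: [0.6, -0.2, 0.2]
gripper_width: 0.343
gripper_force: 0.0
```

Call:
{"api": "apply_moves", "payload": {
  "moves": [
    [[0.009,0.038,0],0],
    [[0.009,0.038,0],0],
    [[0.009,0.038,0],0],
    [[0.009,0.038,0],0],
    [[0.009,0.038,0],0]
  ]
}}

```text
time_s: 6.6
tcp_pos: [0.5222, -0.1554, 0.2416]
ee_rot: [[0.963, -0.269, 0.0], [-0.269, -0.963, 0.0], [0.0, -0.0, -1.0]]
wrist_force: [1.3, 0.5, 0.2]
gripper_width: 0.344
gripper_force: 0.0
```

Call:
{"api": "apply_moves", "payload": {
  "moves": [
    [[0.009,0.038,0],0],
    [[0.009,0.032,0],0],
    [[0,0,0],0],
    [[0,0,0],0]
  ]
}}

```text
time_s: 6.93
tcp_pos: [0.5207, -0.2275, 0.2408]
ee_rot: [[0.962, -0.273, -0.001], [-0.273, -0.962, 0.0], [-0.001, -0.0, -1.0]]
wrist_force: [0.3, 0.7, 0.1]
gripper_width: 0.346
gripper_force: 0.0
```

Call:
{"api": "apply_moves", "payload": {
  "moves": [
    [[0.0175,0,0],0],
    [[0.0175,0,0],0],
    [[0,0,0.025],0],
    [[0,0,0.03],0],
    [[0,0,0],0]
  ]
}}

```text
time_s: 7.35
tcp_pos: [0.5516, -0.2328, 0.1803]
ee_rot: [[0.963, -0.27, -0.012], [-0.27, -0.963, 0.004], [-0.012, -0.001, -1.0]]
wrist_force: [-1.8, 0.9, -1.9]
gripper_width: 0.348
gripper_force: 0.0
```

Call:
{"api": "apply_moves", "payload": {
  "moves": [
    [[0,0,0.02],0],
    [[0,0,0.02],0],
    [[0,0,0],0],
    [[0,0,0],0]
  ]
}}

```text
time_s: 7.68
tcp_pos: [0.555, -0.2349, 0.1469]
ee_rot: [[0.963, -0.269, -0.001], [-0.269, -0.963, -0.0], [-0.001, 0.001, -1.0]]
wrist_force: [-0.6, -0.7, 1.5]
gripper_width: 0.349
gripper_force: 0.0
```

```bash
python3 v.py e1 side 310 220
```

```text
[ 0.55584461 -0.2352365   0.14798234] [ 0.26554427 -0.65365832 -0.10210926]
```

View pics/e1.png

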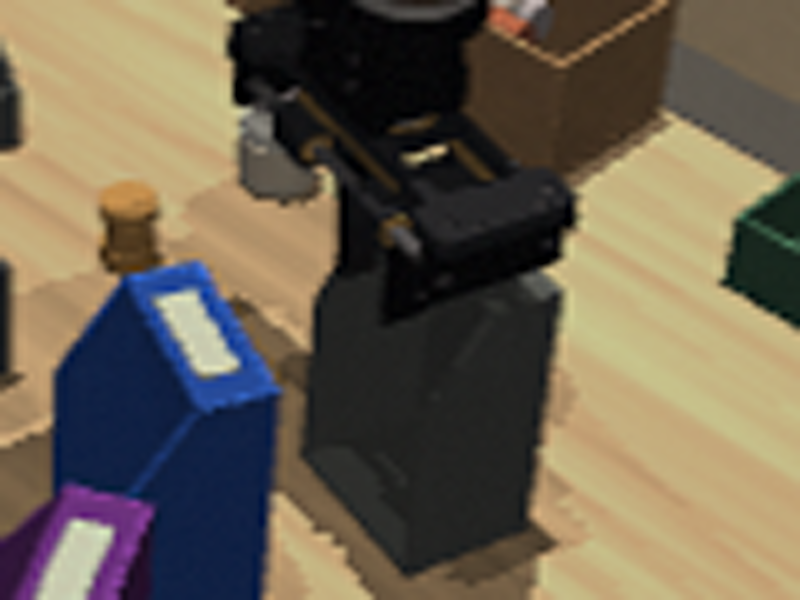

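The fingers are above and in front of the rim of the dark bin, clear of the blue one. Approaching and pushing along the arc.

Call:
{"api": "apply_moves", "payload": {
  "moves": [
    [[0.005,0,0.001],0],
    [[0.005,0,0.001],0],
    [[0.005,0,0.001],0],
    [[0.005,0,0],0]
  ]
}}

```text
time_s: 8.07
tcp_pos: [0.575, -0.2411, 0.1439]
ee_rot: [[0.963, -0.27, 0.001], [-0.27, -0.963, -0.0], [0.001, -0.0, -1.0]]
wrist_force: [0.0, -0.3, 1.7]
gripper_width: 0.343
gripper_force: 0.2
```

Call:
{"api": "apply_moves", "payload": {
  "moves": [
    [[0.0046,0,-0.001],0],
    [[0.0046,0,-0.001],0],
    [[0.0046,0,-0.001],0],
    [[0.0047,0,-0.0006],0],
    [[0.0047,0,-0.0006],0]
  ]
}}

```text
time_s: 8.48
tcp_pos: [0.5971, -0.2473, 0.1476]
ee_rot: [[0.963, -0.27, 0.0], [-0.27, -0.963, -0.0], [0.0, 0.0, -1.0]]
wrist_force: [-0.0, 0.6, -0.4]
gripper_width: 0.341
gripper_force: 0.1
```

```bash
python3 v.py e2 side 310 220
```

```text
[ 0.59805569 -0.24759073  0.14769024] [ 1.51274126 -0.67933236  0.07224309]
```

View pics/e2.png

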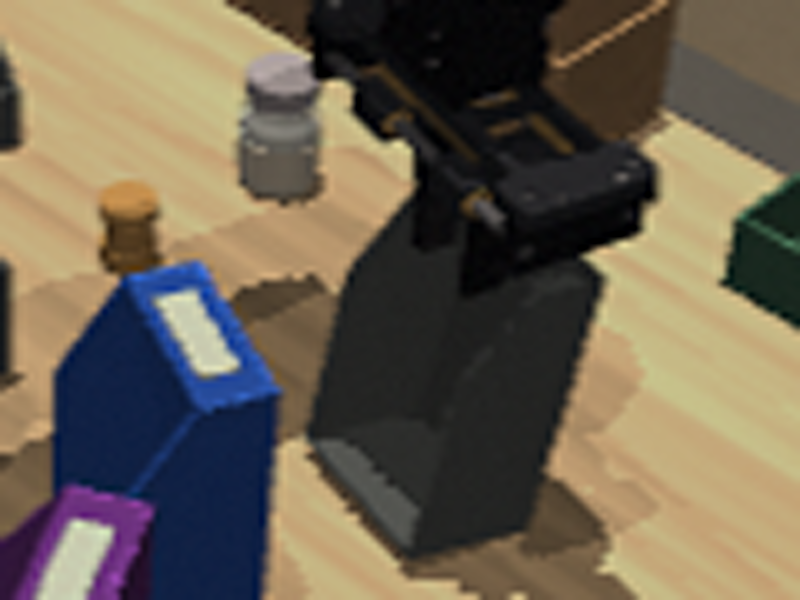

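The bin is tipping cleanly about its heel, which stays at about (525,525). Continuing until it passes the balance point.

Call:
{"api": "apply_moves", "payload": {
  "moves": [
    [[0.0047,0,-0.0006],0],
    [[0.0047,0,0],0],
    [[0.0047,0,0],0],
    [[0.0047,0,0],0],
    [[0.0047,0,0.0005],0]
  ]
}}

```text
time_s: 8.95
tcp_pos: [0.6198, -0.2537, 0.1477]
ee_rot: [[0.963, -0.27, 0.0], [-0.27, -0.963, -0.0], [0.0, 0.0, -1.0]]
wrist_force: [-0.7, 0.1, 0.8]
gripper_width: 0.343
gripper_force: 0.0
```

Call:
{"api": "apply_moves", "payload": {
  "moves": [
    [[0.0047,0,0.0005],0],
    [[0.0047,0,0.0005],0],
    [[0.0045,0,0.0005],0],
    [[0.0045,0,0.0005],0],
    [[0.0045,0,0.0005],0]
  ]
}}

```text
time_s: 9.37
tcp_pos: [0.6417, -0.2598, 0.145]
ee_rot: [[0.963, -0.27, -0.0], [-0.27, -0.963, 0.0], [-0.0, 0.0, -1.0]]
wrist_force: [-0.0, 0.1, 0.2]
gripper_width: 0.345
gripper_force: 0.0
```

Call:
{"api": "apply_moves", "payload": {
  "moves": [
    [[0.003,0,0],0],
    [[0.003,0,0],0],
    [[0.003,0,0],0],
    [[0,0,0],0],
    [[0,0,0],0]
  ]
}}

```text
time_s: 9.78
tcp_pos: [0.65, -0.2621, 0.1451]
ee_rot: [[0.963, -0.27, -0.0], [-0.27, -0.963, 0.0], [-0.0, -0.0, -1.0]]
wrist_force: [0.6, -0.2, 0.4]
gripper_width: 0.346
gripper_force: 0.0
```

```bash
python3 v.py e3 side 320 220
```

```text
[ 0.64988124 -0.26208017  0.14516838] [-0.5262985  -0.03982593  0.2595384 ]
```

View pics/e3.png

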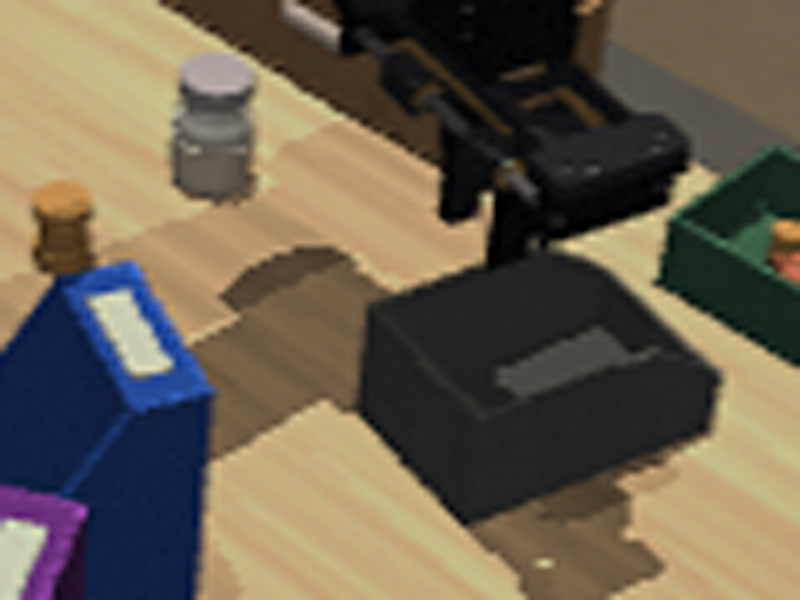

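The end bin sits on its base at (540,390), mouth up, with the fingers clear above it. I'll lift away, check the whole bench and hand in.

Call:
{"api": "apply_moves", "payload": {
  "moves": [
    [[0,0,-0.03],0],
    [[0,0,-0.03],0],
    [[0,0,-0.03],0],
    [[0,0,0],0],
    [[0,0,0],0]
  ]
}}

```text
time_s: 10.25
tcp_pos: [0.6508, -0.2623, 0.2383]
ee_rot: [[0.963, -0.27, 0.006], [-0.27, -0.963, -0.001], [0.006, -0.001, -1.0]]
wrist_force: [0.2, -0.1, -0.7]
gripper_width: 0.346
gripper_force: 0.0
```

```bash
python3 - <<'E'
from h import *
p=imaging.capture("top"); cv2.imwrite('pics/end.png',cv2.resize(p["frame"][120:290,100:420],(800,425),interpolation=2))
E
```

```text
(no output)
```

View pics/end.png

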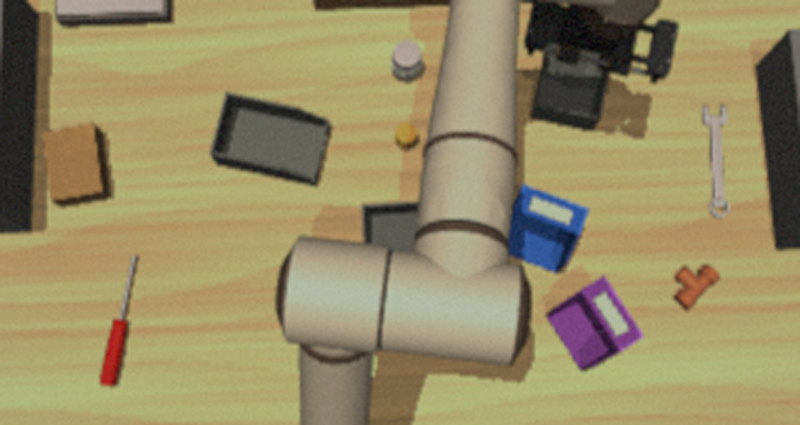

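The side bin is upright at (270,140) and the end bin at (570,85). Everything else visible is where it was; the arm partly hides the upright bin at (390,225), but it was never approached.

```bash
python3 -c "
from station import r
print(r.finish_job())"
```

```text
the job is handed in; nothing more can be done
None
```

Both tipped bins now sit on their bases, mouths up, each turned over about its own lower edge; nothing else was touched, and the job was handed in at about 10 s.

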